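Load the green cartridge and hold the index plunger out

ROBOT

A 6-joint arm with a two-finger parallel gripper is mounted at the origin on the work surface. World frame = base frame: x ahead of the robot, y to its left, z up, the work surface at z = 0. Lengths are in m, angles in rad, forces in N, time in s.
With the tool pointing down it reaches from about 0.3 to 0.775 m from the base axis. Payload 14.6 kg.
Tool frame: the origin (TCP) lies on the mounting face of the last link; the fingertips stand 173 mm ahead of it and the grasp point (between the pads) lies 155 mm ahead of it; z points along the fingers, y is the line along which they close (so a half turn about z gives the same grasp; the last joint's range is limited). The gripper opens to 85 mm and grips with 20 to 120 N. Pads are 22 mm wide; open, the fingers measure 114 mm over their backs; the gripper's body (76 mm by 85 mm) begins 54 mm behind the grasp point. The pads swing forward as they close: fully open they stand 13 mm farther back than shut.
Start: joints at [1.108, 0.3, 1.521, -0, 1.321, -0.067], TCP at [0.212, 0.507, 0.405] pointing down, gripper open.
Joint ranges: [-3.03, 3.03], [-0.79, 2.21], [0.23, 2.52], [-1.04, 4.18], [0, 3.07], [-2.55, 2.55]. Speed limits (rad/s): [2.22, 2.22, 2.57, 3.14, 3.14, 3.14].

INTERFACE

Orientations are given as a unit quaternion [x, y, z, w].
In Python, from workcell import * gives the robot as it stands. The module is installed in compiled form; this text tells all that it offers.
- The arm moves only by the tool play_rows, never from a script. Its argument "series" is a list of rows, each a list of 6 numbers: the shift along the tool's x, y, z in mm, then the turn, a rotation vector about the tool's x, y, z in rad. A call has 1 to 20 rows; each row is the pose to reach, as a shift and turn from the pose commanded when the call began, along the tool's axes at that moment; what a row does not reach only later rows make up. A row lasts 1/10 s, in which the tool goes at most 50 mm and 8.59 degrees, less where a joint would pass 70% of its speed; a pose out of reach is approached as far as the arm can. A call with a gripper value outside its range is refused whole. "hand" is the closure, from 0 (fully open) to 1 (shut), set as the call begins (left out, the last holds). The fingers move at their own pace and stop on an object; the grip force is fixed at half the most. Time passes only in rows, so rows that repeat a pose let the fingers close. It gives the time, the measured TCP pose, the force, the opening and the grip force at its end, in the units of the state.
- state(): the state, without advancing time (a new reading comes with each control period).
- snapshot(name): name is "side" or "top" or "wrist"; returns a dict with "color" (480x640x3 uint8, red, green, blue), "camera_matrix" (3x3 intrinsics, pixels), "xyz" and "attitude" of the camera in the world; the wrist camera has in their place "mount" (4x4, takes a point from camera to tool coordinates, whose origin is the TCP and whose axes are the flange's). Camera axes: x right, y down, z forward; pixel columns grow to the right and rows downward; lengths in m; the calibration is good to about 2 mm. A picture is of the moment at which its call begins: read the wrist's pose just before it. There is no depth.
- close_job(): hands the job in; it is judged then, once.
The state is a dict: "time": time; "joints": joint angles; "dq": joint speeds; "tau": joint torques, N m; "ee_pos": TCP position; "tool_rot": TCP orientation; "force": force on the tool from outside, world axes, zero at the start; "moment": the same for the moment, N m; "grip_width": opening from 0.0 (shut) to 1.0 (fully open); "finger_force": force on a finger pad.
Only numpy, scipy, OpenCV 4.12 (cv2) and the standard library are available. Lean on these libraries where they do the work, as an engineer would, in place of code of your own. Each camera call takes 0.05 s, during which the arm holds its last target. There are 200 camera calls.

TASK

Take the green reagent cartridge out of the blue bin, leaving the others in it, and seat it flat in the black pocket of the loading station's carriage and let go of it. Then take the red knob of the index plunger, pull it straight up as far as it goes so that its pin leaves the hole and the sprung carriage slides out to its transfer position, and finish while still holding the knob fully up. Do not disturb the bottle or the yellow tip rack.

Things in the scene. Friction and masses are not known exactly. Their poses are not given: they have to be found in the camera images.
- cart_green: the wanted cartridge: green plastic block with a foil strip on top, 70 (its x) x 26 (its y) x 30 mm high, about 60 g, lying flat in the bin among others of the same shape; origin at the centre of its underside. Either way round fits the pocket.
- cart_orange: the orange cartridge, same size and origin as the green one; stays in the bin
- cart_white: the white cartridge, same size and origin as the green one; stays in the bin
- cart_yellow: the yellow cartridge, same size and origin as the green one; stays in the bin
- cart_black: the black cartridge, same size and origin as the green one; stays in the bin
- bin: fixed blue open bin, 215 (x) x 285 (y) x 42 mm high, walls and floor 5 mm thick; origin at the centre of its underside. Five cartridges stand in it in two rows, their long sides roughly along the bin's x, at least 25 mm free on either side of each.
- station: fixed loading station, grey base plate 150 (x) x 260 (y) x 14 mm; origin at the centre of its underside, z up. The carriage slides on it towards the station's -y; a white bridge 146 (x) x 34 (y) mm, its top 53 mm above the bench, crosses it 85 mm to the +y side of the origin and carries the plunger.
- pocket (a point): centre of the floor of the black pocket in the aluminium carriage, 29 mm above the bench; it moves with the carriage. Pocket inside 78 (its x) x 34 (its y) mm, its walls 5 mm thick, tops 10 mm above this point; the cartridge lies on this floor with its long side along x. The plunger's axis is 95 mm to its +y side while the carriage is locked.
- knob (a point): centre of the red plunger knob, moves with it: an upright cylinder 28 mm in diameter and 24 mm high (12 mm above and below this point), 73 mm above the bench at rest; 8 mm of room between its underside and the bridge. Its axes are the station's.
- plunger (a joint): how far the plunger is pulled up, m: 0 at rest with its pin in the carriage's seat hole, 0.020 at its stop. The pin clears the hole at about 0.010. A spring pulls it back with about 5 N at rest and 10 N at the stop; let go, it snaps down.
- carriage (a joint): how far the carriage has slid out towards the station's -y, m: 0 locked, 0.050 at its stop. A spring of about 4 N drives it out within about a second once the pin is clear; it cannot move while the pin is in.
- bottle: amber reagent bottle, 64 mm in diameter, 150 mm tall, loose on the bench beyond the work; origin at the centre of its underside; leave alone
- tip_rack: yellow pipette tip rack, 80 x 120 x 50 mm, loose on the bench beyond the work; origin at the centre of its underside; leave alone

How it is judged:
On the way, in this order (a step that is already met when the one before it is completed fails the run):
1. the green cartridge lies flat in the pocket, let go, the carriage still locked (x of cart_green in the frame of pocket between -0.008 and 0.008 m and y of cart_green in the frame of pocket between -0.008 and 0.008 m and z of cart_green in the frame of pocket below 0.004 m and angle between cart_green's own z axis and vertical below 0.08 rad and contact force between the fingers and cart_green below 0.2 N and value of joint carriage below 0.005 m and value of joint plunger below 0.004 m), for 0.2 s.
2. the plunger is held fully up by the fingers and the carriage has slid out (value of joint plunger above 0.016 m and value of joint carriage above 0.045 m and contact force between the fingers and plunger above 3 N), for 0.3 s.
At the end, for the whole second after the job is handed in: Fingers hold the knob (over 3 N), plunger pulled 16 mm or more of 20, nothing else on it; carriage out 45 mm or more of 50; green cartridge flat in the pocket (within 8 mm each way, 4 mm of the floor, tilt under 0.08 rad); the other four down in the bin (all of step 2 and x of cart_green in the frame of pocket between -0.008 and 0.008 m and y of cart_green in the frame of pocket between -0.008 and 0.008 m and z of cart_green in the frame of pocket below 0.004 m and angle between cart_green's own z axis and vertical below 0.08 rad and contact force between plunger and cart_orange below 0.5 N and contact force between plunger and cart_white below 0.5 N and contact force between plunger and cart_yellow below 0.5 N and contact force between plunger and cart_black below 0.5 N and contact force between plunger and cart_green below 0.5 N and contact force between plunger and bottle below 0.5 N and contact force between plunger and tip_rack below 0.5 N and height (world z) of each of cart_orange, cart_white, cart_yellow, cart_black below 0.03 m and x of cart_orange in the frame of bin between -0.1 and 0.1 m and y of cart_orange in the frame of bin between -0.135 and 0.135 m and x of cart_white in the frame of bin between -0.1 and 0.1 m and y of cart_white in the frame of bin between -0.135 and 0.135 m and x of cart_yellow in the frame of bin between -0.1 and 0.1 m and y of cart_yellow in the frame of bin between -0.135 and 0.135 m and x of cart_black in the frame of bin between -0.1 and 0.1 m and y of cart_black in the frame of bin between -0.135 and 0.135 m); the arm keeps its last pose, push and grip.
It fails at once if the bottle or the tip rack is disturbed (moved over 30 mm) (distance of any of bottle, tip_rack from where it was at the start of the episode above 0.03 m).
It also fails if it takes over 45 s, if anything falls off the work surface, if the arm or the gripper's body presses on something with over 40 N, if the wrist force passes 120 N, or if a joint passes its speed limit or range.

## Working session

There is one attempt and no reset: what is moved stays moved. The work goes in short steps, Python scripts to look and compute and a tool call to move; the robot and the scene stay as the last step left them, time stands still between calls to the robot, and variables do not carry over. Pictures are saved under pics/ and viewed, at most 10 in all, crops included, and the job is handed in when it is done.

Besides the shell and the picture viewer there is one more tool, called after ">>>" by a JSON object that holds its "op" and its "data". play_rows: Moves the arm, as the interface text tells. Its arguments: {"type":"object","properties":{"series":{"type":"array"},"hand":{"type":"number"}},"required":["series"]}

```bash
mkdir -p pics; python3 - <<'E'
from workcell import *
import cv2
s=state();print(s)
for n in("top","side"):
    d=snapshot(n);cv2.imwrite(f"pics/{n}0.png",d["color"][:,:,::-1]);print(n,d["camera_matrix"],d["xyz"],d["attitude"])
d=snapshot("wrist");print(d["mount"],d["camera_matrix"])
E
```

```text
{'time': 0.0, 'joints': array([ 1.10840458e+00,  3.00464625e-01,  1.52161203e+00, -1.98972750e-05,
        1.32071438e+00, -6.66160974e-02]), 'dq': array([-0.00029774, -0.00055084,  0.00059502, -0.00077658,  0.00027494,
        0.00077136]), 'tau': array([ 1.51785309e-03, -5.43512499e+01, -3.61784220e+01, -2.85829753e-05,
        4.18305601e-03,  3.79857818e-05]), 'ee_pos': array([0.21203165, 0.5074412 , 0.40411166]), 'tool_rot': array([ 1.96596362e-01,  9.80484325e-01, -5.80871292e-04, -1.47344064e-04]), 'force': array([-0.62289092, -0.44311824, -0.13503627]), 'moment': array([ 0.01871722,  0.03478336, -0.00401775]), 'finger_force': 0.0, 'grip_width': 1.0034619943699006}
top [[440.66927593   0.         329.66921089]
 [  0.         440.66927593 241.52219983]
 [  0.           0.           1.        ]] [0.51551975 0.06576831 0.9703094 ] [-0.69685336  0.71577821 -0.03261008  0.03152043]
side [[490.46020145   0.         318.26056156]
 [  0.         490.46020145 242.59279099]
 [  0.           0.           1.        ]] [ 0.36282089 -0.69148985  0.74872284] [ 0.89448631 -0.15042104  0.06072704 -0.41662932]
[[-6.54336413e-04 -9.59917164e-01 -2.80283088e-01  7.09727626e-02]
 [ 9.99999567e-01 -4.42736590e-04 -8.18264418e-04 -1.10649507e-03]
 [ 6.61374481e-04 -2.80283502e-01  9.59917039e-01  3.15677834e-02]
 [ 0.00000000e+00  0.00000000e+00  0.00000000e+00  1.00000000e+00]] [[379.40729197   0.         323.84263931]
 [  0.         379.40729197 237.0670371 ]
 [  0.           0.           1.        ]]
```

View pics/top0.png

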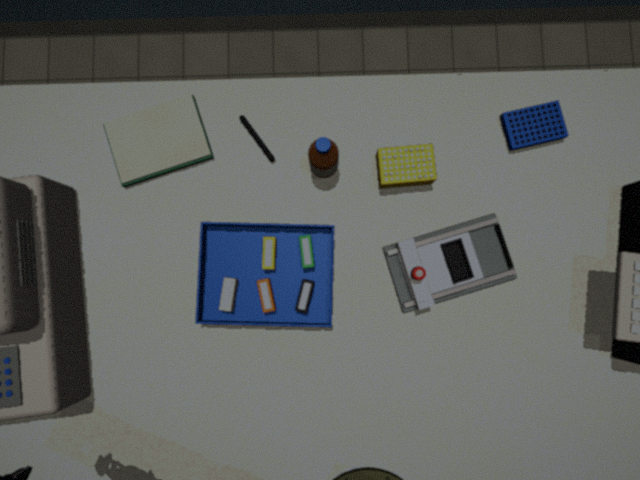

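View pics/side0.png

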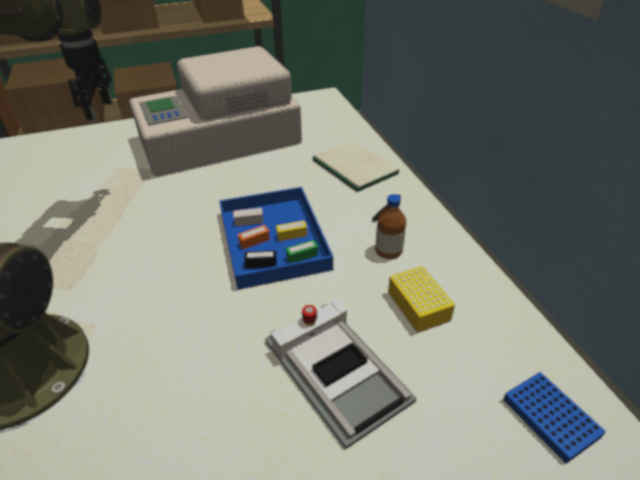

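The top view shows green at about (306,252), the pocket at (458,260), the knob at (418,273) and the bin with the others at left. The side view shows green at (302,251), the knob at (309,314) and the pocket at (340,363).

```bash
cat > h.py <<'E'
import numpy as np,cv2
from workcell import *
from scipy.spatial.transform import Rotation as R
def cam(n):
    s=state();d=snapshot(n);K=d["camera_matrix"]
    if n=="wrist":
        T=np.eye(4);T[:3,:3]=R.from_quat(s["tool_rot"]).as_matrix();T[:3,3]=s["ee_pos"];M=T@d["mount"]
        return d["color"],K,M[:3,3],M[:3,:3]
    return d["color"],K,np.array(d["xyz"]),R.from_quat(d["attitude"]).as_matrix()
def ray(c,uv,z):
    _,K,p,A=c
    uv=np.atleast_2d(uv); v=(A@np.linalg.inv(K)@np.c_[uv,np.ones(len(uv))].T).T
    return p+v*((z-p[2])/v[:,2])[:,None]
def proj(c,P):
    _,K,p,A=c; q=K@A.T@(np.asarray(P)-p); return q[:2]/q[2]
def mask(im,name):
    h=cv2.cvtColor(im,cv2.COLOR_RGB2HSV);H,S,V=[h[:,:,i].astype(int) for i in range(3)]
    m={"green":(H>45)&(H<85)&(S>100)&(V>50),"red":((H<6)|(H>174))&(S>140)&(V>70),"black":V<45}[name]
    return m.astype(np.uint8)
def blobs(m,lo,box):
    x0,y0,x1,y1=box;k=np.zeros_like(m);k[y0:y1,x0:x1]=m[y0:y1,x0:x1]
    cs,_=cv2.findContours(k,cv2.RETR_EXTERNAL,cv2.CHAIN_APPROX_NONE)
    return sorted([c for c in cs if cv2.contourArea(c)>lo],key=cv2.contourArea,reverse=True)
def rect(c,cnt,z):
    W=ray(c,cnt[:,0,:].astype(float),z)[:,:2]
    (x,y),wh,a=cv2.minAreaRect((W*1000).astype(np.float32)); 
    if wh[0]<wh[1]: a-=90
    return np.round([x,y,max(wh),min(wh),a],1)
E
python3 - <<'E'
from h import *
t=cam("top");s=cam("side")
for c,bx in((t,dict(g=(280,225,330,280),r=(400,255,435,290),b=(435,230,480,290))),(s,dict(g=(275,230,325,268),r=(290,295,330,330),b=(305,335,375,390)))):
    for n,k,z in(("green","g",.035),("red","r",.085),("black","b",.039),):
        for q in blobs(mask(c[0],n),15,bx[k])[:2]: print(n,cv2.contourArea(q),cv2.boundingRect(q),rect(c,q,z))
E
```

```text
green 337.5 (299, 235, 15, 34) [581.1 113.6  69.8  24.6   5.5]
red 106.5 (413, 267, 12, 13) [ 527.9 -113.    24.1   22.1   -2.5]
black 762.5 (441, 239, 32, 44) [ 552.7 -204.1   83.9   43.6   15.7]
green 252.5 (286, 241, 32, 21) [579.2  96.5  75.8  46.9   3.2]
red 54.0 (303, 306, 13, 12) [ 526.4 -119.9   26.4   21.7   71.6]
black 1026.0 (314, 345, 52, 40) [ 551.1 -212.3   87.8   44.4   15.4]
```

```bash
cat >> h.py <<'E'
def row(pos,yaw):  # world TCP target mm, yaw deg of tool y -> row from present measured pose
    s=state();A=R.from_quat(s["tool_rot"]);y=np.radians(yaw)
    B=R.from_matrix(np.c_[[np.sin(y),-np.cos(y),0],[np.cos(y),np.sin(y),0],[0,0,-1]])
    print("row",np.round(A.inv().apply(np.array(pos)-s["ee_pos"]*1000),1),np.round((A.inv()*B).as_rotvec(),4))
E
python3 -c "
from h import *
row([581,113.6,300],95.5)"
```

```text
Traceback (most recent call last):
  File "h.py", line 31, in row
    B=R.from_matrix(np.c_[[np.sin(y),-np.cos(y),0],[np.cos(y),np.sin(y),0],[0,0,-1]])
  File "scipy/spatial/transform/_rotation.pyx", line 1143, in scipy.spatial.transform._rotation.Rotation.from_matrix
ValueError: Non-positive determinant (left-handed or null coordinate frame) in rotation matrix 0: [[ 0.9953962  -0.09584575  0.        ]
 [ 0.09584575  0.9953962   0.        ]
 [ 0.          0.         -1.        ]].
```

```bash
sed -i 's/\[np.sin(y),-np.cos(y),0\]/[-np.sin(y),np.cos(y),0]/' h.py
python3 -c "
from h import *
row([581,113.6,300],95.5)"
```

```text
row [-492.3 -221.1  104.5] [-5.000e-04 -2.000e-04 -4.918e-01]
```

>>> {"op": "play_rows", "data": {"series": [[-492,-221,104,0,0,-0.492],[-492,-221,104,0,0,-0.492],[-492,-221,104,0,0,-0.492],[-492,-221,104,0,0,-0.492],[-492,-221,104,0,0,-0.492],[-492,-221,104,0,0,-0.492],[-492,-221,104,0,0,-0.492],[-492,-221,104,0,0,-0.492],[-492,-221,104,0,0,-0.492],[-492,-221,104,0,0,-0.492],[-492,-221,104,0,0,-0.492],[-492,-221,104,0,0,-0.492],[-492,-221,104,0,0,-0.492],[-492,-221,104,0,0,-0.492],[-492,-221,104,0,0,-0.492],[-492,-221,104,0,0,-0.492]], "hand": 0.5}}

```text
time: 1.85
ee_pos: [0.5803, 0.115, 0.3012]
tool_rot: [-0.049, 0.999, 0.0, 0.0]
force: [0.6, 0.2, 0.2]
grip_width: 0.499
finger_force: 0.0
```

```bash
python3 - <<'E'
from h import *
c=cam("wrist");cv2.imwrite("pics/w1.png",c[0][:,:,::-1])
s=state();print(s["time"],s["ee_pos"],s["grip_width"],s["joints"])
for q in blobs(mask(c[0],"green"),80,(0,0,640,480))[:3]: print(cv2.contourArea(q),cv2.boundingRect(q),rect(c,q,.035))
print(proj(c,[.581,.1136,.035]))
E
```

```text
1.9 [0.58035194 0.11479357 0.30114734] 0.49501898432757946 [ 1.33368652e-01  4.91263412e-01  1.50686469e+00  4.08574575e-05
  1.14286582e+00 -1.53504307e+00]
3996.0 (302, 183, 40, 108) [578.7 112.1  71.9  24.8   5.4]
[323.58015479 242.35601736]
```

View pics/w1.png

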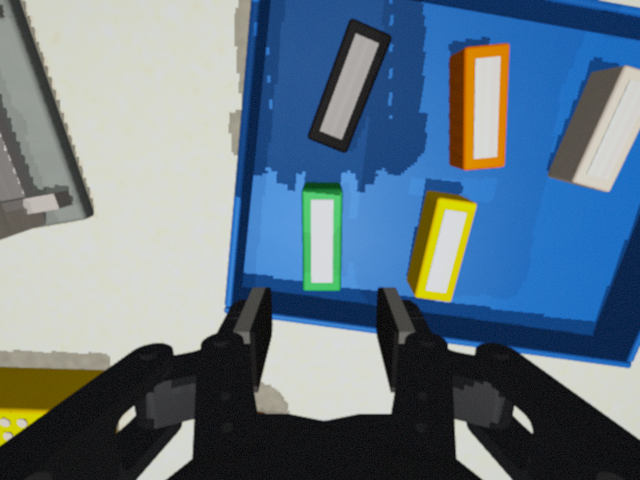

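Green is seen at columns 302–342, rows 183–291, with ample room for the fingers at half opening.

```bash
python3 -c "
from h import *
row([580,112.5,190],95.4)"
```

```text
row [  0.6  -2.3 111.1] [0.0001 0.0006 0.0034]
```

>>> {"op": "play_rows", "data": {"series": [[0,-2,40,0,0,0.003],[0.5,-2.3,75,0,0,0.003],[0.5,-2.3,100,0,0,0.003],[0.5,-2.3,111,0,0,0.003],[0.5,-2.3,111,0,0,0.003],[0.5,-2.3,111,0,0,0.003],[0.5,-2.3,111,0,0,0.003]]}}

```text
time: 2.6
ee_pos: [0.5809, 0.1117, 0.1913]
tool_rot: [-0.047, 0.999, 0.0, 0.001]
force: [-0.7, -0.3, 0.4]
grip_width: 0.496
finger_force: 0.0
```

>>> {"op": "play_rows", "data": {"series": [[0,0,0,0,0,0],[0,0,0,0,0,0],[0,0,0,0,0,0],[0,0,0,0,0,0],[0,0,0,0,0,0],[0,0,0,0,0,0],[0,0,0,0,0,0]], "hand": 1}}

```text
time: 3.3
ee_pos: [0.5809, 0.1116, 0.1911]
tool_rot: [-0.047, 0.999, 0.0, 0.001]
force: [-0.4, 0.8, 7.7]
grip_width: 0.291
finger_force: 60.0
```

>>> {"op": "play_rows", "data": {"series": [[0,0,-15,0,0,0],[0,0,-45,0,0,0],[0,0,-80,0,0,0],[0,0,-110,0,0,0],[0,0,-110,0,0,0],[0,0,-110,0,0,0]]}}

```text
time: 3.9
ee_pos: [0.5804, 0.1115, 0.3007]
tool_rot: [-0.047, 0.999, 0.0, 0.001]
force: [0.2, 0.7, -1.8]
grip_width: 0.284
finger_force: 59.0
```

```bash
python3 -c "
from h import *
s=state();print(s['joints'],s['ee_pos'])
c=cam('wrist');cv2.imwrite('pics/w2.png',c[0][:,:,::-1])
row([552.7,-204.5,300],105.6)"
```

```text
[ 1.27845093e-01  4.90342941e-01  1.50935027e+00 -2.18086652e-05
  1.14042606e+00 -1.53615582e+00] [0.5803519  0.11150175 0.30072084]
row [  56.9 -312.1   -0.4] [-0.     -0.0005 -0.179 ]
```

View pics/w2.png

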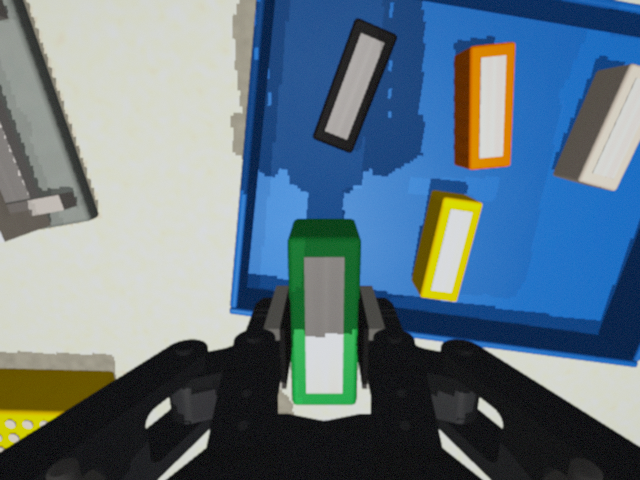

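The cartridge is held squarely, with its top face at rows 238–403. The others are undisturbed.

>>> {"op": "play_rows", "data": {"series": [[-22,-298,0,0,0,-0.179],[-22,-298,0,0,0,-0.179],[-22,-298,0,0,0,-0.179],[-22,-298,0,0,0,-0.179],[-22,-298,0,0,0,-0.179],[-22,-298,0,0,0,-0.179],[-22,-298,0,0,0,-0.179],[-22,-298,0,0,0,-0.179],[-22,-298,0,0,0,-0.179],[-22,-298,0,0,0,-0.179],[-22,-298,0,0,0,-0.179]]}}

```text
time: 5.05
ee_pos: [0.6303, -0.182, 0.2997]
tool_rot: [-0.136, 0.991, 0.0, -0.0]
force: [0.2, -0.1, -0.4]
grip_width: 0.287
finger_force: 59.2
```

```bash
python3 - <<'E'
from h import *
c=cam('wrist');cv2.imwrite('pics/w3.png',c[0][:,:,::-1])
s=state();print(s['ee_pos'],s['grip_width'])
# cart centre in tool
A=R.from_quat(s['tool_rot'])
P=ray(c,[[324,238],[324,403],[290,320],[359,320]],s['ee_pos'][2]-.156)
print(np.round(A.inv().apply(P-s['ee_pos'])*1000,1))
for n,z in(("red",.085),("black",.039)):
    for q in blobs(mask(c[0],n),150,(0,0,640,260))[:4]: print(n,cv2.contourArea(q),cv2.boundingRect(q),rect(c,q,z))
E
```

```text
[ 0.63025754 -0.18214758  0.29979913] 0.2905931253931019
[[ 35.1  -0.9 156. ]
 [-32.2  -0.9 156. ]
 [  3.9 -13.3 156. ]
 [  3.9  11.9 156. ]]
red 2832.0 (494, 74, 61, 61) [ 527.6 -116.8   27.1   26.2  -69.8]
black 11489.0 (281, 24, 78, 160) [ 552.3 -207.4   86.1   42.3   15.4]
black 3061.5 (122, 19, 39, 169) [ 579.6 -304.9   90.8   11.3   15.4]
```

View pics/w3.png

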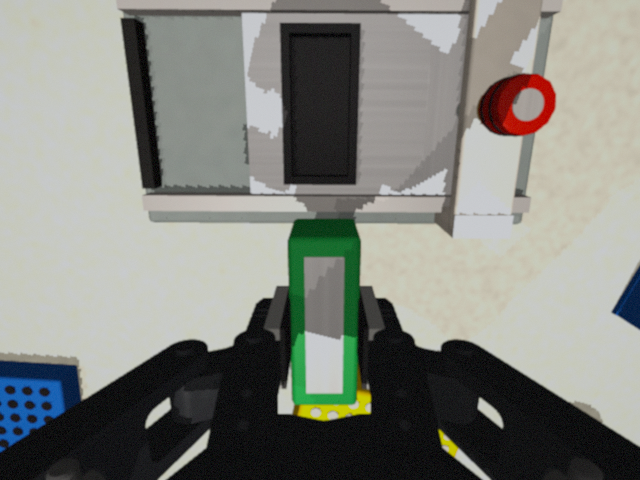

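The pocket's outer rim is at columns 281–359, rows 24–184, and the knob's top is at about (530,104). The cartridge is parallel to the pocket.

```bash
python3 -c "
from h import *
row([553.8,-205.6,255],105.4)"
```

```text
row [80.  -1.9 44.8] [-0.      0.0001  0.0047]
```

>>> {"op": "play_rows", "data": {"series": [[45,-1,0,0,0,0.005],[80,-2,10,0,0,0.005],[80,-2,35,0,0,0.005],[80,-2,45,0,0,0.005],[80,-2,45,0,0,0.005],[80,-2,45,0,0,0.005],[80,-2,45,0,0,0.005],[80,-2,45,0,0,0.005]]}}

```text
time: 5.9
ee_pos: [0.554, -0.2064, 0.2554]
tool_rot: [-0.133, 0.991, -0.0, 0.0]
force: [-0.1, -0.2, -1.4]
grip_width: 0.289
finger_force: 59.2
```

```bash
python3 - <<'E'
from h import *
row([553.8,-205.6,216],105.4)
c=cam('wrist');cv2.imwrite('pics/w4.png',c[0][:,:,::-1])
for a in((571,-200,.039),): pass
for n,i in(("top",cam("top")),("side",cam("side"))):
    cv2.imwrite(f"pics/{n}1.png",i[0][:,:,::-1])
E
```

```text
row [ 0.   0.9 39.4] [-0.0007  0.0008 -0.0012]
```

View pics/w4.png

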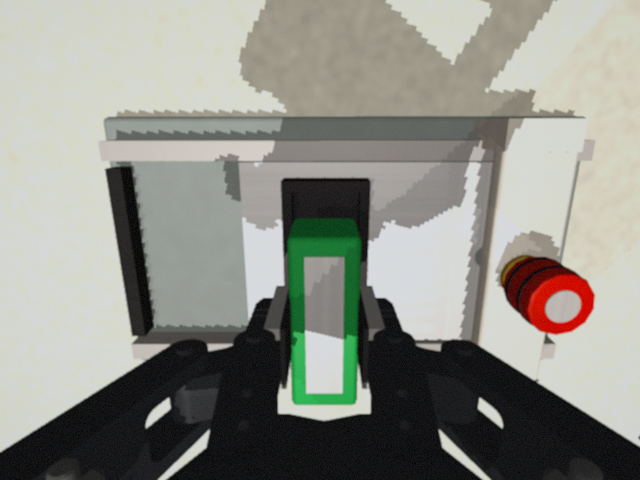

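The cartridge (columns 288–360) sits over the pocket (282–369), within about 1 mm after the +0.9 correction.

>>> {"op": "play_rows", "data": {"series": [[0.3,0.9,15,0,0,0],[0.3,0.9,25,0,0,0],[0.3,0.9,31,0,0,0],[0.3,0.9,35,0,0,0],[0.3,0.9,37,0,0,0],[0.3,0.9,39,0,0,0],[0.3,0.9,39,0,0,0],[0.3,0.9,39,0,0,0]]}}

```text
time: 6.85
ee_pos: [0.5532, -0.2058, 0.2159]
tool_rot: [-0.133, 0.991, -0.0, 0.0]
force: [0.0, 0.5, -1.1]
grip_width: 0.29
finger_force: 59.2
```

>>> {"op": "play_rows", "data": {"series": [[0,0,0.6,0,0,0],[0,0,0.6,0,0,0],[0,0,0.6,0,0,0]]}}

```text
time: 7.15
ee_pos: [0.5531, -0.2058, 0.2151]
tool_rot: [-0.133, 0.991, -0.0, 0.0]
force: [-0.7, -0.8, 0.2]
grip_width: 0.29
finger_force: 59.2
```

>>> {"op": "play_rows", "data": {"series": [[0,0,0,0,0,0],[0,0,0,0,0,0],[0,0,0,0,0,0],[0,0,0,0,0,0],[0,0,0,0,0,0]], "hand": 0.45}}

```text
time: 7.65
ee_pos: [0.5531, -0.2058, 0.2151]
tool_rot: [-0.133, 0.991, -0.0, 0.0]
force: [-0.4, 0.9, -0.1]
grip_width: 0.552
finger_force: 0.0
```

>>> {"op": "play_rows", "data": {"series": [[0,0,-15,0,0,0],[0,0,-50,0,0,0],[-20,0,-84,0,0,0],[-60,0,-84,0,0,0],[-80,0,-84,0,0,0],[-80,0,-84,0,0,0],[-80,0,-84,0,0,0],[-80,0,-84,0,0,0]]}}

```text
time: 8.45
ee_pos: [0.6297, -0.185, 0.2995]
tool_rot: [-0.133, 0.991, -0.0, -0.0]
force: [0.0, -0.2, -0.0]
grip_width: 0.549
finger_force: 0.0
```

```bash
python3 - <<'E'
from h import *
c=cam('wrist');cv2.imwrite('pics/w5.png',c[0][:,:,::-1])
for n,z in(("green",.059),("red",.085),("black",.039)):
    for q in blobs(mask(c[0],n),300,(0,0,640,300))[:3]: print(n,cv2.boundingRect(q),rect(c,q,z))
E
```

```text
green (299, 38, 51, 140) [ 553.2 -206.9   68.9   25.8   15.3]
red (498, 76, 62, 61) [ 527.7 -116.7   27.5   25.9  -74.8]
black (285, 27, 78, 159) [ 552.3 -207.4   85.8   42.5   15.4]
black (126, 23, 39, 169) [ 579.8 -305.    91.3   11.3   15.3]
```

View pics/w5.png

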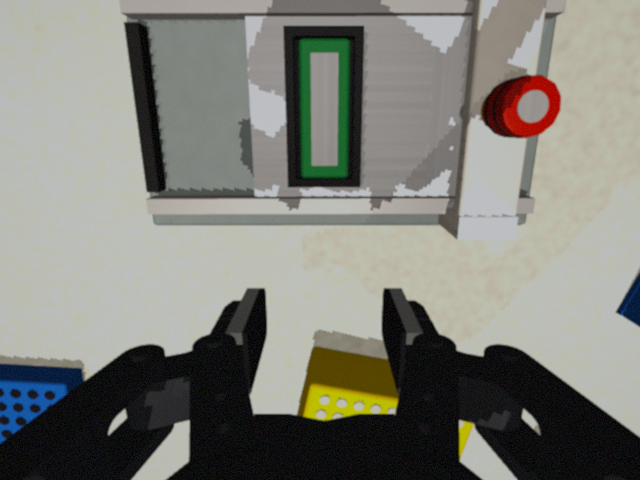

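The cartridge is seated centrally in the pocket and is free of the fingers. The knob is at about (530,105).

```bash
python3 -c "
from h import *
row([527.3,-115,231],105.4)"
```

```text
row [80.3 94.5 68.5] [-0.     -0.0001 -0.0022]
```

>>> {"op": "play_rows", "data": {"series": [[30,35,0,0,0,-0.002],[60,70,0,0,0,-0.002],[80,94.5,0,0,0,-0.002],[80,94.5,0,0,0,-0.002],[80,94.5,20,0,0,-0.002],[80,94.5,45,0,0,-0.002],[80,94.5,60,0,0,-0.002],[80,94.5,68,0,0,-0.002],[80,94.5,68,0,0,-0.002],[80,94.5,68,0,0,-0.002],[80,94.5,68,0,0,-0.002]]}}

```text
time: 9.6
ee_pos: [0.5284, -0.1148, 0.232]
tool_rot: [-0.134, 0.991, -0.0, 0.001]
force: [-0.0, -0.8, -0.3]
grip_width: 0.553
finger_force: 0.0
```

>>> {"op": "play_rows", "data": {"series": [[0,0,0,0,0,0],[0,0,0,0,0,0],[0,0,0,0,0,0],[0,0,0,0,0,0],[0,0,0,0,0,0],[0,0,0,0,0,0],[0,0,0,0,0,0]], "hand": 1}}

```text
time: 10.3
ee_pos: [0.5282, -0.114, 0.2321]
tool_rot: [-0.134, 0.991, 0.0, 0.0]
force: [-5.1, 6.8, 11.2]
grip_width: 0.308
finger_force: 58.7
```

>>> {"op": "play_rows", "data": {"series": [[0,0,-3,0,0,0],[0,0,-6,0,0,0],[0,0,-9,0,0,0],[0,0,-12,0,0,0],[0,0,-15,0,0,0],[0,0,-18,0,0,0],[0,0,-18,0,0,0],[0,0,-18,0,0,0]]}}

```text
time: 11.1
ee_pos: [0.5282, -0.114, 0.2486]
tool_rot: [-0.134, 0.991, 0.001, -0.0]
force: [5.2, 5.5, -8.9]
grip_width: 0.304
finger_force: 59.5
```

>>> {"op": "play_rows", "data": {"series": [[0,0,-1,0,0,0],[0,0,-2,0,0,0],[0,0,-3,0,0,0],[0,0,-3.5,0,0,0],[0,0,-3.5,0,0,0],[0,0,-3.5,0,0,0],[0,0,-3.5,0,0,0],[0,0,-3.5,0,0,0],[0,0,-3.5,0,0,0],[0,0,-3.5,0,0,0],[0,0,-3.5,0,0,0],[0,0,-3.5,0,0,0]]}}

```text
time: 12.3
ee_pos: [0.5282, -0.1141, 0.252]
tool_rot: [-0.134, 0.991, 0.001, -0.0]
force: [5.0, 4.5, -10.0]
grip_width: 0.305
finger_force: 59.6
```

```bash
python3 - <<'E'
from h import *
c=cam('side')
cv2.imwrite('pics/s6.png',cv2.resize(c[0][180:460,180:460],(600,600),interpolation=cv2.INTER_CUBIC)[:,:,::-1])
for q in blobs(mask(c[0],"green"),60,(280,320,420,460))[:2]: print(cv2.boundingRect(q),rect(c,q,.055))
for q in blobs(mask(c[0],"red"),5,(280,270,340,340))[:2]: print("red",cv2.boundingRect(q))
E
```

```text
(337, 361, 42, 38) [ 564.6 -262.    79.2   36.8   15. ]
red (301, 298, 7, 12)
```

View pics/s6.png

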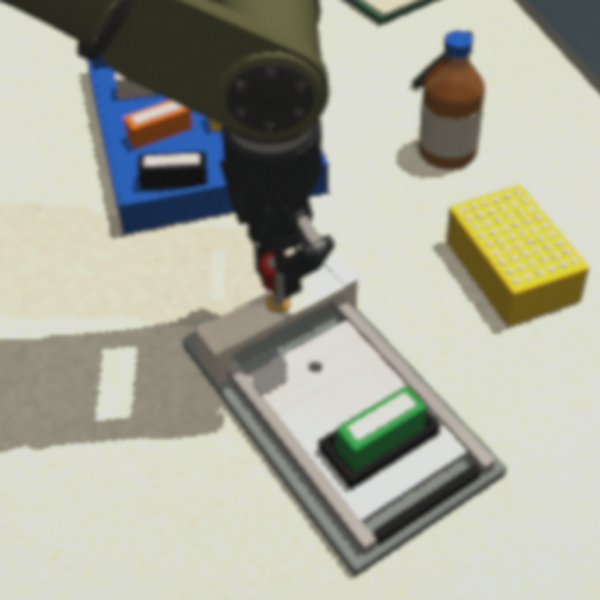

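The carriage has slid out with the cartridge flat in its pocket. The knob is held at about 20 mm of lift, and the 10 N spring force matches the stop.

```bash
python3 -c "
from workcell import *
print(close_job())"
```

```text
the job is handed in; nothing more can be done
None
```

The job is handed in, but no verdict came back: the last picture shows the green cartridge flat in the pocket and the carriage slid out, and the arm still holds the knob up at about 20 mm of lift with 10 N of spring pull.

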